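# Seat the electrode holder on its base and check it does not rock

## Robot

A 6-joint arm with a two-finger parallel gripper is mounted at the origin on the work surface. World frame = base frame: x ahead of the robot, y to its left, z up, the work surface at z = 0. Lengths are in m, angles in rad, forces in N, time in s.
With the tool pointing down it reaches from about 0.375 to 0.925 m from the base axis. Payload 5.7 kg.
Tool frame: the origin (TCP) lies at the very end of the fingers, on their centre line; the grasp point (between the pads) lies 19 mm behind it (env.pinch_z is the distance from the TCP to the grasp point, in m); x points along the fingers, y is the direction in which the jaws open and shut, and the axes are right-handed (so a half turn about x gives the same grasp; the last joint's range is limited). The gripper opens to 85 mm and grips with 20 to 120 N. Pads are 22 mm wide; open, the fingers measure 114 mm over their backs; the gripper's body (76 mm by 85 mm) begins 54 mm behind the grasp point. The pads swing forward as they close: fully open they stand 13 mm farther back than shut.
Start: joints at [1.102, 0.359, 1.51, -0, 1.272, -0.115], TCP at [0.208, 0.563, 0.231] pointing down, gripper open.
Joint ranges: [-2.97, 2.97], [-1.01, 2.36], [0.21, 2.38], [-0.96, 4.11], [0.2, 2.71], [-2.98, 2.98]. Speed limits (rad/s): [2.39, 2.39, 3.14, 3.14, 3.14, 3.14].

## Interface

Orientations are given as a unit quaternion [x, y, z, w].
In Python, from workcell import env gives the robot as it stands.
- The arm moves only by the shell command python3 -m pendant 'ROWS' [OPENING] [FORCE]. ROWS is a JSON object of lists of equal length, an entry for each row: "translation": the shift along the world's x, y, z in m, a list of three; "twist": the turn about the world's z in rad. In form: {"translation": [[tx, ty, tz], ...], "twist": [twist, ...]}. A call has exactly 5 rows; each row shifts and turns the commanded pose from where the row before left it; what a row does not reach is not made up. A row lasts 1/12 s, in which the tool goes at most 41.7 mm and 7.16 degrees, less where a joint would pass 70% of its speed; a pose out of reach is approached as far as the arm can. A call is refused whole if a number of a shift passes 0.0417 or a number of a turn 0.125, either way. A call with a gripper value outside its range is refused whole. OPENING is the closure in counts, from 0 (fully open) to 255 (shut), set as the call begins (- or left out, the last holds). The fingers move at their own pace and stop on an object; FORCE is the grip in N (left out, the last holds). Time passes only in rows, so rows that do not move let the fingers close, or fill a call up. It gives the time, the measured TCP pose, the force and the opening at its end, in the units of the state.
- env.read_state(): the state, without advancing time (a new reading comes with each control period).
- env.read_camera(name): name is "scene" or "top" or "wrist"; returns the picture (384x512x3 uint8, red, green, blue); there is no depth.
- env.camera_model(name): a dict with "mtx" (3x3 intrinsics, pixels), "distortion" ([k1, k2, p1, p2, k3] as OpenCV has them; the pictures are not rectified), "origin" and "attitude" of the camera in the world. Camera axes: x right, y up, looking along -z (the intrinsics and any distortion apply to the point x, -y, -z); pixel columns grow to the right and rows downward; lengths in m; the calibration is good to about 2 mm. A picture is of the moment at which its call begins: read the wrist's pose just before it. camera_model takes no time and is no camera call; for the wrist camera it gives the pose at the moment of the call.
- env.finish_job(): hands the job in, once; it reports no verdict.
The state is a dict: "time_s": time; "joint_pos": joint angles; "dq": joint speeds; "joint_efforts": joint torques, N m; "tcp_pos": TCP position; "ee_rot": TCP orientation; "force": force on the tool from outside, world axes, zero at the start; "moment": the same for the moment, N m; "finger_gap": finger opening in m.
Only numpy, scipy, OpenCV 4.12 (cv2) and the standard library are available. Lean on these libraries where they do the work, as an engineer would, in place of code of your own. Each camera call takes 0.05 s, during which the arm holds its last target.

## Task

Pick up the green cast electrode holder by its fin and set it down on the middle of the white base plate, without dropping it: the two short front feet on the black step, the two long back feet on the white plate behind it, level and in line with the plate. Let go, then with shut fingers press down lightly for a moment on the bare metal disc at its front end to check that it does not rock, and move clear. Leave the grey holder where it is.

Things in the scene. Friction and masses are not known exactly. Their poses are not given: they have to be found in the camera images.
- green_holder: Green cast holder, 140x94x84 mm, under 0.5 kg, loose. Origin: sole level of the long back feet; x to its front, z up. Back feet 18 mm round at x -45, y +-36, soles z 0; front feet 16 mm round at x 55, y +-22, soles z 12. Casting z 22-34, socket at x -60 up to z 52. Grip fin: 14 mm thick (y), x -32 to 10, z 34-84. Starts on the bench, tipped 7 deg nose-down on its short front feet, origin at z -4.
- green_press_pad (a point): Bare metal disc on top of the green holder's front end, 26 mm across, 3 mm above the casting. The point is the centre of its top face, at (48, 0, 37) mm in the holder's frame; the fin's top is 47 mm higher and its front face 38 mm behind.
- base_plate: White plate fixed to the bench, 200 (x) by 140 (y) by 12 mm, origin at the centre of its underside; x points to the end with the black step. Step: 50 (x) by 90 (y) mm, centred at x 55, top at z 24, 12 mm above the plate. Seated, the green holder has its origin over the plate's centre at z 12, level, its x along the plate's x.
- grey_holder: Grey painted holder of the same shape, size and frame as the green one, standing loose on the bench, tipped the same way; not wanted, must stay where it is.
There are look-alikes about, which are no part of the job. What is shaped like the green_holder but pink or red is not meant.

How it is judged:
On the way, in this order (a step that is already met when the one before it is completed fails the run):
1. the green holder stands seated on the base plate, let go (x of green_holder in the frame of base_plate between -0.016 and 0.016 m and y of green_holder in the frame of base_plate between -0.016 and 0.016 m and z of green_holder in the frame of base_plate between 0.008 and 0.016 m and angle between green_holder's own z axis and vertical below 0.05 rad and angle between the x axis of green_holder and the x axis of base_plate, either way round below 0.2 rad and contact force between the fingers and green_holder below 0.1 N), for 0.2 s.
2. it is pressed from above on its metal disc and stays level (x of green_holder in the frame of base_plate between -0.016 and 0.016 m and y of green_holder in the frame of base_plate between -0.016 and 0.016 m and z of green_holder in the frame of base_plate between 0.008 and 0.016 m and angle between green_holder's own z axis and vertical below 0.05 rad and angle between the x axis of green_holder and the x axis of base_plate, either way round below 0.2 rad and contact force between the fingers and green_holder above 1.5 N and horizontal distance between the grasp point and green_press_pad below 0.03 m), for 0.2 s.
At the end, for the whole second after the job is handed in: The green holder stands released and at rest on the base plate, origin within 16 mm of the plate's centre along each of the plate's axes and within 4 mm of the plate's top in height, tilted under 0.05 rad, in line with the plate within 0.2 rad; the grey holder is within 30 mm of its start (all of step 1 and linear speed of green_holder below 0.02 m/s and distance of grey_holder from where it was at the start of the episode below 0.03 m); the robot touches nothing.
It fails at once if the green holder is let go more than 20 mm above its seat (horizontal distance between green_holder and base_plate below 0.1 m and z of green_holder in the frame of base_plate above 0.032 m and contact force between the fingers and green_holder below 0.02 N).
It fails at once if the metal disc is pressed harder than 70 N (horizontal distance between the grasp point and green_press_pad below 0.03 m and contact force between the fingers and green_holder above 70 N).
It fails at once if the grey holder is moved more than 30 mm (distance of grey_holder from where it was at the start of the episode above 0.03 m).
It also fails if it takes over 48 s, if anything falls off the work surface, if the arm or the gripper's body presses on something with over 40 N, if the wrist force passes 120 N, or if a joint passes its speed limit or range.

## Working session

There is one attempt and no reset: what is moved stays moved. The work goes in short steps, Python scripts to look and compute and a shell command to move; the robot and the scene stay as the last step left them, time stands still between calls to the robot, and variables do not carry over. Pictures are saved under pics/ and viewed, and the job is handed in when it is done.

```bash
ls; mkdir -p pics; python3 - <<'E'
from workcell import env
import cv2
s=env.read_state();print({k:s[k] for k in('time_s','tcp_pos','ee_rot','force','finger_gap')},env.pinch_z)
for n in('scene','top','wrist'):
    print(n,env.camera_model(n))
    cv2.imwrite(f'pics/{n}0.png',env.read_camera(n)[:,:,::-1])
E
```

```text
pics
{'time_s': 0.0, 'tcp_pos': array([0.20757058, 0.5622144 , 0.23046585]), 'ee_rot': array([ 0.12381677,  0.69626275, -0.12506264,  0.69587853]), 'force': array([-0.11082077,  0.07861361,  0.58470542]), 'finger_gap': 0.08549074177583896} 0.0187
scene {'mtx': array([[389.81426988,   0.        , 256.51449378],
       [  0.        , 389.81426988, 192.12358417],
       [  0.        ,   0.        ,   1.        ]]), 'distortion': array([-0.0549378,  0.       ,  0.       ,  0.       ,  0.       ]), 'origin': array([0.89498803, 0.25892622, 0.8989973 ]), 'attitude': array([0.1360292 , 0.2515867 , 0.83743187, 0.46573389])}
top {'mtx': array([[458.40313106,   0.        , 252.52373139],
       [  0.        , 458.40313106, 184.87326446],
       [  0.        ,   0.        ,   1.        ]]), 'distortion': array([-0.02765083,  0.        ,  0.        ,  0.        ,  0.        ]), 'origin': array([ 0.2633115 , -0.07892724,  1.24533095]), 'attitude': array([-0.05575523,  0.04179704,  0.7055217 , -0.70525421])}
wrist {'mtx': array([[342.37288961,   0.        , 255.72013065],
       [  0.        , 342.37288961, 196.00549583],
       [  0.        ,   0.        ,   1.        ]]), 'distortion': array([0.01931211, 0.        , 0.        , 0.        , 0.        ]), 'origin': array([0.14544825, 0.586341  , 0.37377001]), 'attitude': array([-0.10740904, -0.07472508,  0.56648557,  0.81361758])}
```

View pics/scene0.png

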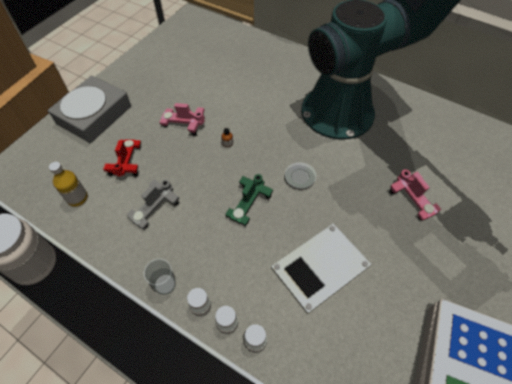

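View pics/top0.png

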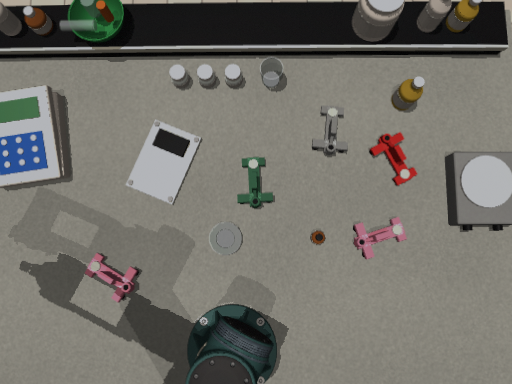

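View pics/wrist0.png

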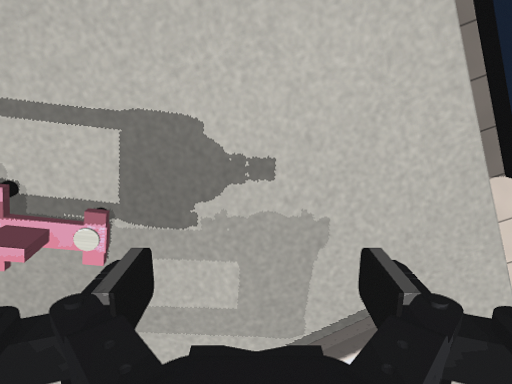

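The top view shows the green holder's disc near (253,163) and its back feet near row 200. The plate is centred near (165,161) with its step near (171,142), and the grey holder is near (330,130). I'll measure on enlarged crops.

```bash
cat > h.py <<'E'
import numpy as np,cv2
from scipy.spatial.transform import Rotation as R
from workcell import env
def ray(m,uv):
    n=cv2.undistortPoints(np.array([[uv]],float),m['mtx'],m['distortion'])[0,0]
    return m['origin'],R.from_quat(m['attitude']).apply([n[0],-n[1],-1])
def plane(m,uv,z):
    o,d=ray(m,uv); return o+d*(z-o[2])/d[2]
def proj(m,P):
    c=R.from_quat(m['attitude']).inv().apply(np.atleast_2d(P)-m['origin'])*[1,-1,-1]
    return cv2.projectPoints(c,np.zeros(3),np.zeros(3),m['mtx'],m['distortion'])[0][:,0]
def crop(img,u,v,w,h,f,name):
    cv2.imwrite(name,cv2.resize(img[v:v+h,u:u+w,::-1],None,fx=f,fy=f,interpolation=cv2.INTER_CUBIC))
def tri(m1,a,m2,b):
    o1,d1=ray(m1,a);o2,d2=ray(m2,b);t=np.linalg.lstsq(np.c_[d1,-d2],o2-o1,rcond=None)[0]
    p,q=o1+d1*t[0],o2+d2*t[1];return (p+q)/2,np.linalg.norm(p-q)
E
python3 - <<'E'
from h import *
t=cv2.imread('pics/top0.png')[:,:,::-1];s=cv2.imread('pics/scene0.png')[:,:,::-1]
crop(t,120,110,160,110,5,'pics/t1.png'); crop(s,215,165,160,150,4,'pics/s1.png')
for n,im in(('top',t),('scene',s)):
    m=env.camera_model(n);hsv=cv2.cvtColor(im,cv2.COLOR_RGB2HSV)
    k=cv2.inRange(hsv,(0,0,200),(180,30,255))
    c=[c for c in cv2.findContours(k,0,2)[0] if 1000<cv2.contourArea(c)<6000]
    for c in c:
        r=cv2.minAreaRect(c);b=cv2.boxPoints(r);P=np.array([plane(m,p,.012) for p in b])
        print(n,cv2.contourArea(c),P.round(4).tolist(),P.mean(0).round(4),[np.linalg.norm(P[i]-P[i-1]).round(4) for i in range(4)])
    k=cv2.inRange(hsv,(55,90,25),(90,255,255))
    for c in cv2.findContours(k,0,2)[0]:
        if cv2.contourArea(c)>150: print(n,'green',cv2.boundingRect(c),cv2.contourArea(c))
E
```

```text
top green (188, 310, 77, 74) 1071.0
top green (238, 158, 35, 50) 603.5
top green (0, 97, 39, 25) 672.5
top green (67, 0, 57, 42) 1329.5
scene green (238, 177, 34, 36) 478.5
scene green (303, 82, 71, 56) 1662.5
scene green (332, 3, 73, 74) 1553.0
```

View pics/t1.png

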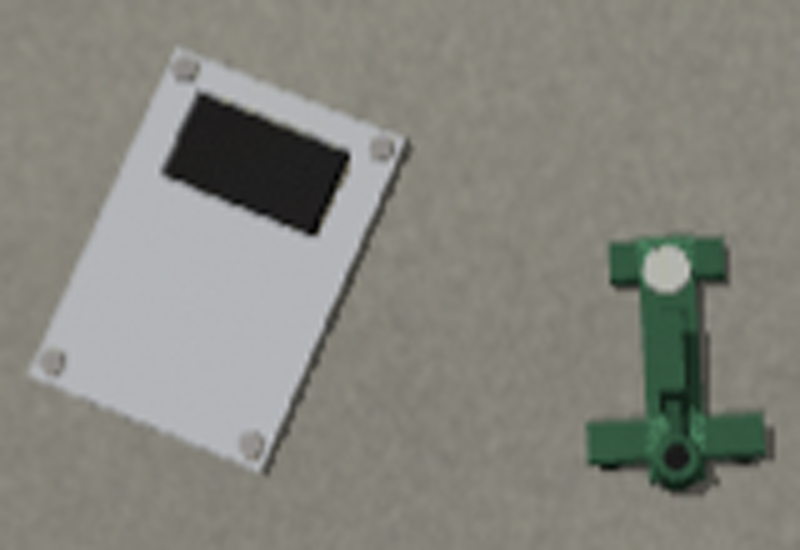

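View pics/s1.png

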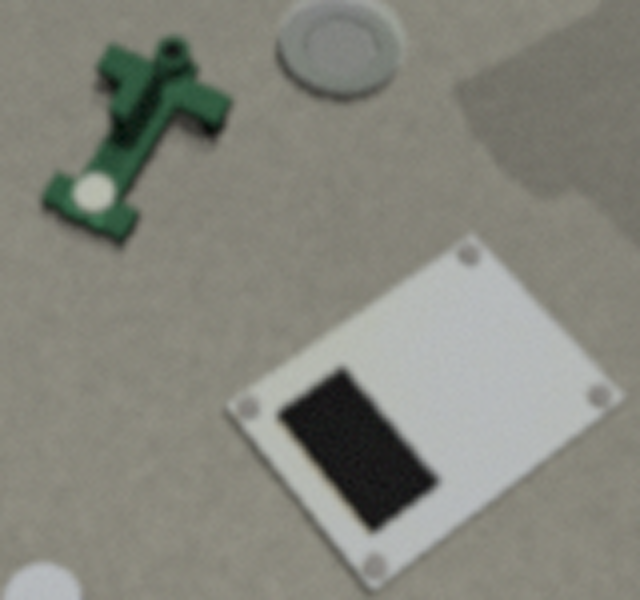

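```bash
python3 - <<'E'
from h import *
mt,ms=env.camera_model('top'),env.camera_model('scene')
T=lambda x,y:((x+.5)/5-.5+120,(y+.5)/5-.5+110)
S=lambda x,y:((x+.5)/4-.5+215,(y+.5)/4-.5+165)
# plate corners: step-left.. order
tc=[(178,47),(410,143),(265,472),(30,375)]; sc=[(375,590),(228,407),(470,233),(622,397)]
for nm,m,F,c in(('top',mt,T,tc),('scene',ms,S,sc)):
    P=np.array([plane(m,F(*p),.012) for p in c]);x=P[0]+P[1]-P[2]-P[3]
    print(nm,P[:,:2].round(4).tolist(),P.mean(0).round(4),np.degrees(np.arctan2(x[1],x[0])),[np.linalg.norm(P[i]-P[i-1]).round(4) for i in range(4)])
for a,b in zip(tc,sc): print(tri(mt,T(*a),ms,S(*b)))
for nm,a,b,z in(('disc',(666,269),(94,192),.0269),('sock',(677,456),(172,47),.0549)):
    print(nm,tri(mt,T(*a),ms,S(*b)),plane(mt,T(*a),z),plane(ms,S(*b),z))
E
```

```text
top [[0.6207, 0.2173], [0.5652, 0.0865], [0.3827, 0.1624], [0.4361, 0.2932]] [0.5012 0.1898 0.012 ] -22.463812493909995 [np.float64(0.1996), np.float64(0.1421), np.float64(0.1977), np.float64(0.1412)]
scene [[0.6197, 0.2194], [0.5681, 0.0914], [0.3827, 0.1634], [0.4367, 0.2926]] [0.5018 0.1917 0.012 ] -21.521019665888833 [np.float64(0.1971), np.float64(0.138), np.float64(0.1988), np.float64(0.1401)]
(array([0.62022453, 0.21834074, 0.01206816]), np.float64(0.0023321995063307283))
(array([0.56621338, 0.08873168, 0.00501408]), np.float64(0.0030021122704244805))
(array([0.38259756, 0.16290584, 0.01139927]), np.float64(0.0008614181986737262))
(array([0.4362756 , 0.29297969, 0.01145345]), np.float64(0.0007001676133468045))
disc (array([ 0.4914378 , -0.05548251,  0.0259862 ]), np.float64(0.00018708996572719983)) [ 0.49121845 -0.05541976  0.0269    ] [ 0.49190388 -0.05523645  0.0269    ]
sock (array([ 0.3863564 , -0.06159803,  0.0577332 ]), np.float64(0.0005371864428884406)) [ 0.38678204 -0.06179151  0.0549    ] [ 0.38451844 -0.0624384   0.0549    ]
```

```bash
python3 - <<'E'
from h import *
s=env.read_state();M=R.from_quat(s['ee_rot']).as_matrix();print(s['time_s'],s['tcp_pos'],M.round(3).tolist(),np.degrees(np.arctan2(M[1,1],M[0,1])))
E
```

```text
0.15 [0.20763398 0.56237997 0.23062128] [[-0.001, 0.346, 0.938], [-0.001, 0.938, -0.346], [-1.0, -0.001, -0.0]] 69.72989157645102
```

```bash
python3 -m pendant '{"translation":[[0.03,-0.028,0],[0.03,-0.028,0],[0.03,-0.028,0],[0.03,-0.028,0],[0.03,-0.028,0]],"twist":[0.05,0.05,0.05,0.05,0.05]}' 0 40
python3 -m pendant '{"translation":[[0.01,-0.039,0],[0.01,-0.039,0],[0.01,-0.039,0],[0.01,-0.039,0],[0.01,-0.039,0]],"twist":[0.033,0.033,0.033,0.033,0.033]}'
python3 -m pendant '{"translation":[[0.006,-0.039,0],[0.005,-0.039,0],[0.005,-0.039,0],[0.005,-0.039,0],[0.005,-0.039,0]],"twist":[0,0,0,0,0]}'
python3 -m pendant '{"translation":[[0,-0.039,-0.02],[0,-0.039,-0.02],[0,-0.013,-0.02],[0,0,0],[0,0,0]],"twist":[0,0,0,0,0]}'
```

```text
time_s: 0.57
tcp_pos: [0.3587, 0.4213, 0.2311]
ee_rot: [0.035, 0.706, -0.036, 0.706]
force: [0.6, 0.8, -0.6]
finger_gap: 0.0855
time_s: 0.98
tcp_pos: [0.4078, 0.2259, 0.2311]
ee_rot: [-0.022, 0.707, 0.022, 0.707]
force: [0.5, -0.4, 0.4]
finger_gap: 0.0851
time_s: 1.4
tcp_pos: [0.4335, 0.031, 0.2313]
ee_rot: [-0.022, 0.707, 0.022, 0.707]
force: [1.4, -0.9, -0.1]
finger_gap: 0.0854
time_s: 1.82
tcp_pos: [0.4327, -0.0545, 0.1724]
ee_rot: [-0.02, 0.708, 0.021, 0.706]
force: [0.2, 0.7, -0.0]
finger_gap: 0.0854
```

```bash
python3 - <<'E'
from h import *
m=env.camera_model('wrist');s=env.read_state();im=env.read_camera('wrist')
M=R.from_quat(s['ee_rot']).as_matrix();print(s['tcp_pos'],np.degrees(np.arctan2(M[1,1],M[0,1])))
o=np.array([.4393,-.0587,-.004]);H=R.from_euler('ZY',[3.5,7],degrees=True)
P=o+H.apply(np.array([[48,0,37],[-60,0,52],[-32,7,84],[-32,-7,84],[10,7,84],[10,-7,84]])/1000)
print(P.round(4).tolist())
im=im[:,:,::-1].copy()
for p in proj(m,P): cv2.circle(im,tuple(int(v) for v in p.round()),2,(0,0,255),-1)
cv2.imwrite('pics/w1.png',im)
E
```

```text
[ 0.4327305  -0.05453517  0.17242582] 93.35426530887426
[[0.4914, -0.0555, 0.0269], [0.3862, -0.0619, 0.0549], [0.4174, -0.053, 0.0833], [0.4182, -0.067, 0.0833], [0.459, -0.0505, 0.0782], [0.4599, -0.0645, 0.0782]]
```

View pics/w1.png

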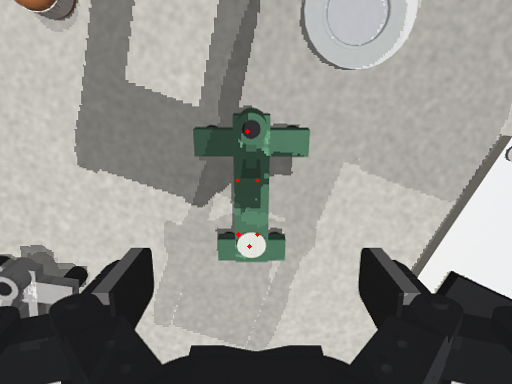

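The wrist view puts the disc at (251,245) and the socket at (252,128). The predictions were (249,246) and (248,131), so they agree to 1–2 mm. Next is the descent.

```bash
python3 -m pendant '{"translation":[[0.0035,-0.0035,-0.01],[0,0,-0.035],[0,0,-0.035],[0,0,-0.03],[0,0,-0.016]],"twist":[0,0,0,0,0]}'
python3 -m pendant '{"translation":[[0,0,0],[0,0,0],[0,0,0],[0,0,0],[0,0,0]],"twist":[0,0,0,0,0]}' 255 40
python3 -m pendant '{"translation":[[0,0,0],[0,0,0],[0,0,0],[0,0,0],[0,0,0]],"twist":[0,0,0,0,0]}'
```

```text
time_s: 2.28
tcp_pos: [0.4368, -0.0564, 0.0451]
ee_rot: [-0.022, 0.707, 0.023, 0.706]
force: [0.2, -0.2, 0.7]
finger_gap: 0.0857
time_s: 2.7
tcp_pos: [0.4387, -0.058, 0.0485]
ee_rot: [-0.022, 0.706, 0.021, 0.708]
force: [0.2, -0.2, -1.0]
finger_gap: 0.0255
time_s: 3.12
tcp_pos: [0.4384, -0.058, 0.0483]
ee_rot: [-0.022, 0.706, 0.021, 0.708]
force: [-1.2, 1.5, 7.9]
finger_gap: 0.0133
```

```bash
python3 - <<'E'
from h import *
s=env.read_state();print(s['tcp_pos'],s['finger_gap'],s['force'])
cv2.imwrite('pics/w2.png',env.read_camera('wrist')[:,:,::-1]);crop(env.read_camera('scene'),200,120,130,110,5,'pics/s2.png')
E
```

```text
[ 0.43840826 -0.05803278  0.04833144] 0.013295621599534202 [-1.16436971  1.47347091  7.93401134]
```

View pics/w2.png

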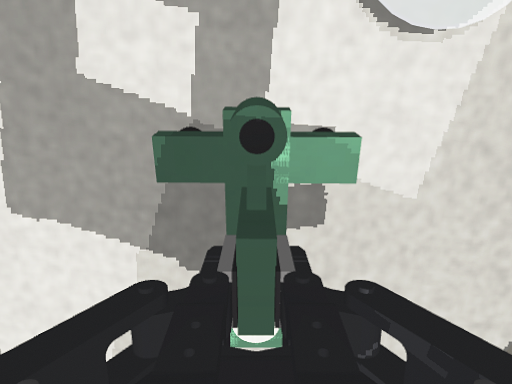

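View pics/s2.png

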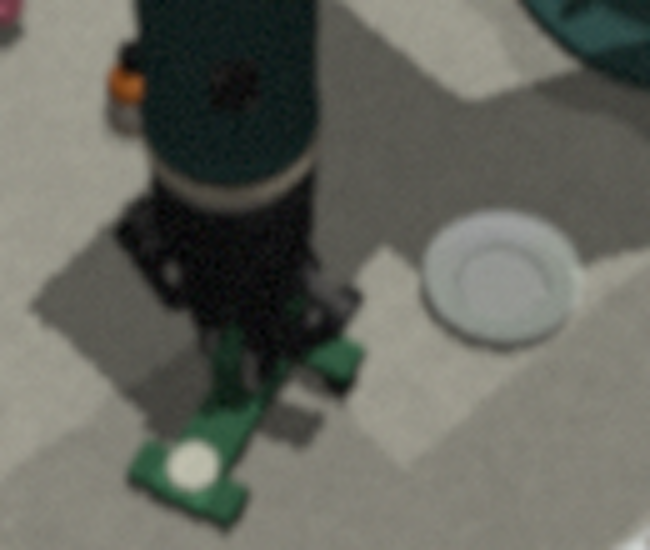

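The fingers hold the fin, centred, with a 13.3 mm gap. I'll lift a little and check the pitch.

```bash
python3 -m pendant '{"translation":[[0,0,0.005],[0,0,0.015],[0,0,0.025],[0,0,0.025],[0,0,0.02]],"twist":[0,0,0,0,0]}' 255 60
python3 -m pendant '{"translation":[[0,0,0.01],[0,0,0],[0,0,0],[0,0,0],[0,0,0]],"twist":[0,0,0,0,0]}'
python3 - <<'E'
from h import *
s=env.read_state();print(s['tcp_pos'],s['finger_gap'],s['force'],s['moment'])
cv2.imwrite('pics/w3.png',env.read_camera('wrist')[:,:,::-1]);crop(env.read_camera('scene'),180,120,150,120,5,'pics/s3.png');crop(env.read_camera('top'),200,110,120,120,5,'pics/t3.png')
E
```

```text
time_s: 3.63
tcp_pos: [0.4371, -0.0579, 0.1389]
ee_rot: [-0.022, 0.707, 0.022, 0.707]
force: [-0.1, -0.3, -2.5]
finger_gap: 0.0132
time_s: 4.05
tcp_pos: [0.4363, -0.0576, 0.1462]
ee_rot: [-0.021, 0.708, 0.022, 0.706]
force: [-0.0, 0.7, -3.6]
finger_gap: 0.0134
[ 0.43630754 -0.05759668  0.14624117] 0.013412275034342457 [-0.04487785  0.72147109 -3.57048139] [ 0.00264112 -0.0111854   0.05509877]
```

View pics/w3.png

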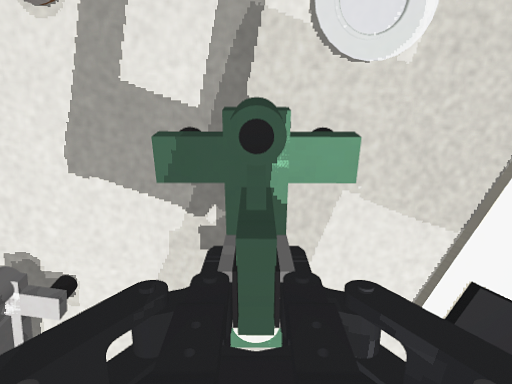

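View pics/s3.png

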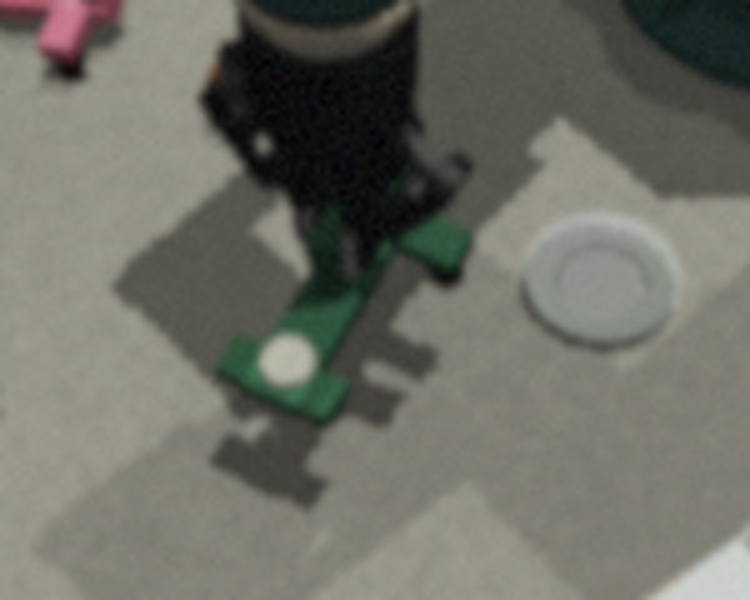

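View pics/t3.png

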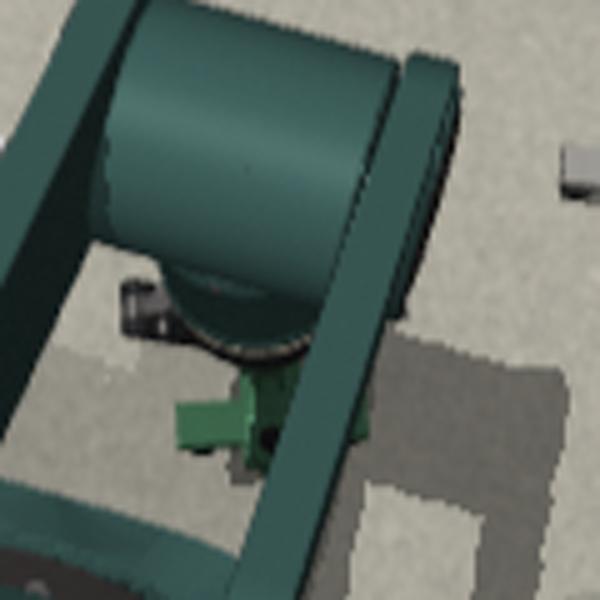

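The holder is unchanged in the grip: still about 7° nose-down, and the wrist picture matches the one at the grasp. It weighs about 3.6 N. I'll carry it to just above the plate and turn it into line.

```bash
python3 -m pendant '{"translation":[[0.003,0.01,0],[0.006,0.022,0],[0.006,0.026,0],[0.006,0.026,0],[0.006,0.026,0]],"twist":[-0.04,-0.04,-0.04,-0.04,-0.04]}'
python3 -m pendant '{"translation":[[0.006,0.026,0],[0.006,0.026,0],[0.006,0.026,0],[0.006,0.026,0],[0.006,0.02,0]],"twist":[-0.04,-0.04,-0.04,-0.04,-0.04]}'
python3 -m pendant '{"translation":[[0.006,0.01,0],[0,0.005,0],[0,0,0],[0,0,0],[0,0,0]],"twist":[-0.03,-0.017,0,0,0]}'
python3 - <<'E'
from h import *
m=env.camera_model('wrist');s=env.read_state();im=env.read_camera('wrist')
M=R.from_quat(s['ee_rot']).as_matrix();print(s['tcp_pos'],np.degrees(np.arctan2(M[1,1],M[0,1])),s['finger_gap'])
cv2.imwrite('pics/w4.png',im[:,:,::-1]);crop(env.read_camera('scene'),230,150,150,120,5,'pics/s4.png');crop(env.read_camera('top'),110,100,120,120,5,'pics/t4.png')
E
```

```text
time_s: 4.62
tcp_pos: [0.4642, 0.0532, 0.1467]
ee_rot: [0.05, 0.706, -0.05, 0.705]
force: [-0.6, -0.1, -2.6]
finger_gap: 0.0132
time_s: 5.03
tcp_pos: [0.4941, 0.1781, 0.1466]
ee_rot: [0.12, 0.697, -0.12, 0.696]
force: [0.6, -0.8, -3.0]
finger_gap: 0.0133
time_s: 5.45
tcp_pos: [0.4998, 0.1906, 0.1467]
ee_rot: [0.135, 0.694, -0.136, 0.694]
force: [-0.1, -0.6, -1.6]
finger_gap: 0.0129
[0.49978192 0.19062733 0.14672164] 67.92067440929739 0.012893681015101285
```

View pics/w4.png

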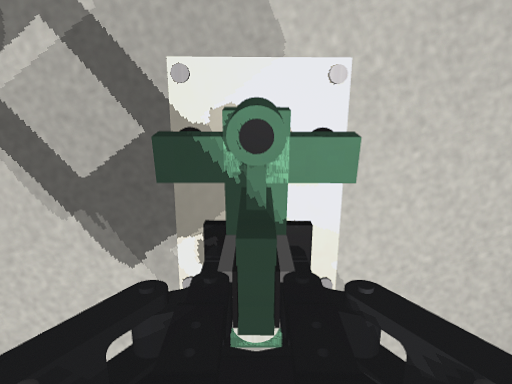

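View pics/s4.png

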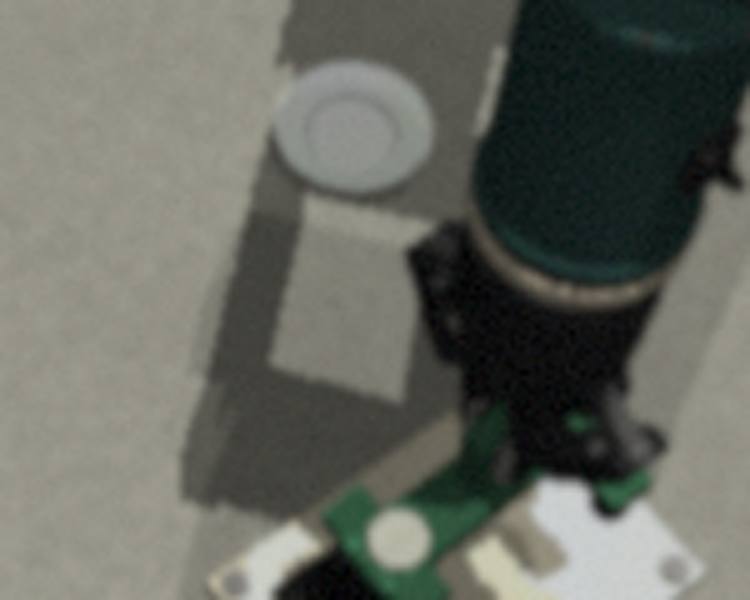

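The wrist view shows the plate in line with the holder: the back edge spans columns 167–352 (centre about 259), and the holder is centred at 257. I'll cross-check the plate position from this view.

```bash
python3 - <<'E'
from h import *
m=env.camera_model('wrist')
b=[plane(m,p,.012) for p in((167,57),(352,57))];st=[plane(m,p,.024) for p in((205,221),(312,221))]
B=(b[0]+b[1])/2;S=(st[0]+st[1])/2
e=b[0]-b[1];print(np.linalg.norm(e),np.linalg.norm(st[0]-st[1]),b,st)
yaw=np.arctan2(e[1],e[0]);print(np.degrees(yaw))
x=np.array([np.cos(np.radians(-22.1)),np.sin(np.radians(-22.1))])
print('centre from back',B[:2]+.1*x,'from step',S[:2]-.03*x)
c=np.array([.5015,.1908]);t=env.read_state()['tcp_pos'][:2]-c;print('tcp in plate',t@x,t@[-x[1],x[0]])
E
```

```text
0.1398644403935343 0.08786649070985011 [array([0.38193975, 0.16744978, 0.012     ]), array([0.43471414, 0.29697555, 0.012     ])] [array([0.50897773, 0.14312444, 0.024     ]), array([0.54215929, 0.22448477, 0.024     ])]
-112.16810246581966
centre from back [0.50097981 0.19459024] from step [0.49777265 0.19509133]
tcp in plate -0.0011742303871921324 -0.0007771129584509262
```

```bash
python3 -m pendant '{"translation":[[0,0.0015,-0.02],[0,0,-0.025],[0,0,-0.015],[0,0,-0.008],[0,0,-0.002]],"twist":[0,0,0,0,0]}' 255 30
python3 -m pendant '{"translation":[[0,0,-0.001],[0,0,-0.001],[0,0,-0.001],[0,0,-0.001],[0,0,0]],"twist":[0,0,0,0,0]}'
```

```text
time_s: 6.02
tcp_pos: [0.4993, 0.192, 0.0759]
ee_rot: [0.135, 0.695, -0.136, 0.693]
force: [0.0, -0.2, -2.5]
finger_gap: 0.0132
time_s: 6.43
tcp_pos: [0.5008, 0.1928, 0.0737]
ee_rot: [0.136, 0.694, -0.135, 0.694]
force: [-0.1, 0.7, -3.6]
finger_gap: 0.0131
```

```bash
python3 -m pendant '{"translation":[[0,0,-0.0005],[0,0,-0.0005],[0,0,-0.0005],[0,0,-0.0005],[0,0,0]],"twist":[0,0,0,0,0]}'
python3 -m pendant '{"translation":[[-0.0009,0.0004,-0.001],[-0.0009,0.0004,-0.001],[0,0,0],[0,0,0],[0,0,0]],"twist":[0,0,0,0,0]}'
```

```text
time_s: 6.85
tcp_pos: [0.5004, 0.1929, 0.0721]
ee_rot: [0.136, 0.694, -0.135, 0.694]
force: [-4.2, 0.2, 8.5]
finger_gap: 0.0131
time_s: 7.27
tcp_pos: [0.4987, 0.1936, 0.0702]
ee_rot: [0.136, 0.694, -0.135, 0.694]
force: [-3.3, 0.4, 8.4]
finger_gap: 0.013
```

The front feet touched the step at the predicted height, and the holder is rotating in the pads under about 10 N. I'll continue lowering.

```bash
python3 -m pendant '{"translation":[[-0.0009,0.0004,-0.001],[-0.0009,0.0004,-0.001],[-0.0009,0.0004,-0.001],[0,0,0],[0,0,0]],"twist":[0,0,0,0,0]}'
python3 -m pendant '{"translation":[[-0.0009,0.0004,-0.001],[-0.0009,0.0004,-0.001],[0,0,0],[0,0,0],[0,0,0]],"twist":[0,0,0,0,0]}'
python3 - <<'E'
from h import *
print(env.read_state()['moment'])
cv2.imwrite('pics/w5.png',env.read_camera('wrist')[:,:,::-1]);crop(env.read_camera('scene'),240,200,150,120,5,'pics/s5.png')
E
```

```text
time_s: 7.68
tcp_pos: [0.4959, 0.1948, 0.0671]
ee_rot: [0.136, 0.694, -0.135, 0.694]
force: [-3.6, 1.0, 5.3]
finger_gap: 0.0134
time_s: 8.1
tcp_pos: [0.4942, 0.1955, 0.065]
ee_rot: [0.136, 0.694, -0.136, 0.694]
force: [-2.9, -0.5, 5.2]
finger_gap: 0.013
[-0.27750831  0.0057465  -0.12086741]
```

View pics/w5.png

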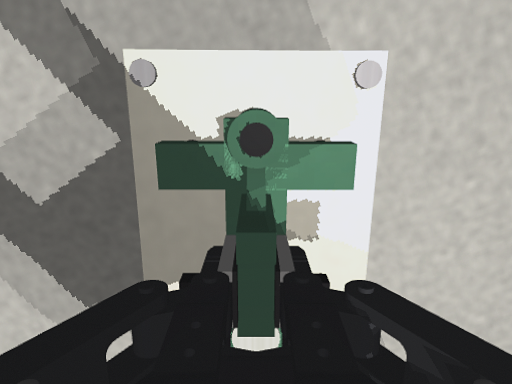

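View pics/s5.png

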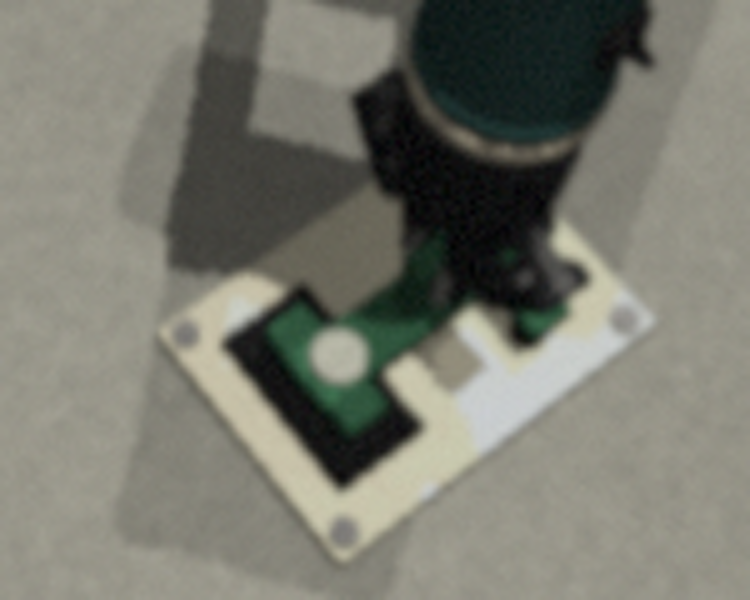

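The front feet are on the step and the back is nearly down. I'll go down further until the force rises.

```bash
python3 -m pendant '{"translation":[[-0.0004,0.0002,-0.0005],[-0.0004,0.0002,-0.0005],[-0.0004,0.0002,-0.0005],[0,0,0],[0,0,0]],"twist":[0,0,0,0,0]}'
python3 -m pendant '{"translation":[[-0.0004,0.0002,-0.0005],[-0.0004,0.0002,-0.0005],[0,0,0],[0,0,0],[0,0,0]],"twist":[0,0,0,0,0]}'
```

```text
time_s: 8.62
tcp_pos: [0.4934, 0.1958, 0.0641]
ee_rot: [0.135, 0.693, -0.136, 0.695]
force: [-2.1, -2.6, 11.4]
finger_gap: 0.013
time_s: 9.03
tcp_pos: [0.4935, 0.1958, 0.064]
ee_rot: [0.135, 0.693, -0.135, 0.695]
force: [-3.4, -5.8, 20.7]
finger_gap: 0.0134
```

The force rose to 20.7 N without further travel, so the back feet are down. I'll ease up slightly and open.

```bash
python3 -m pendant '{"translation":[[0,0,0.0005],[0,0,0.0005],[0,0,0],[0,0,0],[0,0,0]],"twist":[0,0,0,0,0]}' 
python3 -m pendant '{"translation":[[0,0,0],[0,0,0],[0,0,0],[0,0,0],[0,0,0]],"twist":[0,0,0,0,0]}' 120 30
python3 -m pendant '{"translation":[[0,0,0.01],[0,0,0.03],[0,0,0.04],[0,0,0.04],[0,0,0]],"twist":[0,0,0,0,0]}'
python3 - <<'E'
from h import *
print(env.read_state()['tcp_pos'])
m=env.camera_model('wrist');cv2.imwrite('pics/w6.png',env.read_camera('wrist')[:,:,::-1]);crop(env.read_camera('scene'),240,200,150,120,5,'pics/s6.png')
E
```

```text
time_s: 9.45
tcp_pos: [0.4935, 0.196, 0.0641]
ee_rot: [0.135, 0.693, -0.135, 0.695]
force: [-1.4, -4.0, 10.4]
finger_gap: 0.0131
time_s: 9.87
tcp_pos: [0.4919, 0.1965, 0.0625]
ee_rot: [0.135, 0.694, -0.136, 0.694]
force: [-0.7, 0.5, -0.3]
finger_gap: 0.0452
time_s: 10.28
tcp_pos: [0.4968, 0.1979, 0.1907]
ee_rot: [0.137, 0.69, -0.134, 0.698]
force: [1.2, 0.4, 1.8]
finger_gap: 0.0452
[0.49683011 0.19785199 0.19073354]
```

View pics/w6.png

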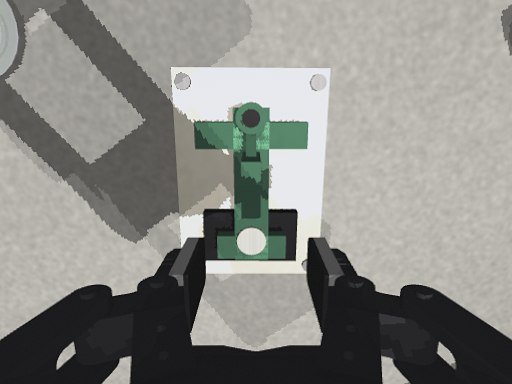

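View pics/s6.png

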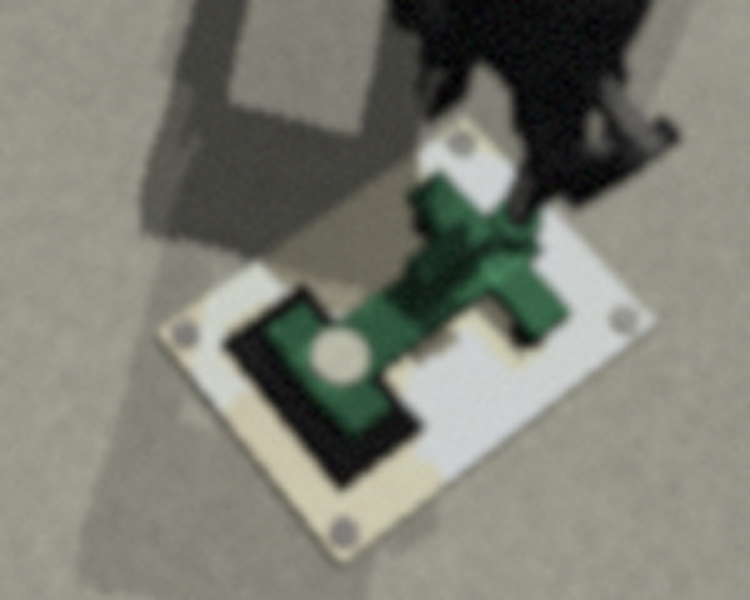

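```bash
python3 - <<'E'
from h import *
ms=env.camera_model('scene');mw=env.camera_model('wrist')
S=lambda x,y:((x+.5)/5-.5+240,(y+.5)/5-.5+200)
c=np.array([.5012,.192]);x=np.array([np.cos(np.radians(-22.1)),np.sin(np.radians(-22.1))]);X=np.array([x,[-x[1],x[0]]])
for n,a,b,z in(('disc',(340,355),(251,241),.049),('sock',(512,225),(251,118),.064)):
    p=plane(ms,S(*a),z);q=plane(mw,b,z);t,e=tri(ms,S(*a),mw,b)
    for k in(p,q,t): print(n,k.round(4),(X@(k[:2]-c)).round(4),end=' ')
    print(e)
s=env.read_state();print(s['tcp_pos'])
E
```

```text
disc [0.5471 0.1743 0.049 ] [0.0491 0.0009] disc [0.5389 0.1757 0.049 ] [ 0.041  -0.0009] disc [0.5429 0.1736 0.0386] [ 0.0455 -0.0013] 0.0006819752104509593
sock [0.4532 0.2145 0.064 ] [-0.053   0.0028] sock [0.441  0.2161 0.064 ] [-0.0648 -0.0003] sock [0.4418 0.2145 0.0427] [-0.0635 -0.0015] 0.0022114403958857103
[0.49357592 0.19692108 0.18539095]
```

```bash
python3 - <<'E'
from h import *
mw=env.camera_model('wrist');im=env.read_camera('wrist');cv2.imwrite('pics/w7.png',im[:,:,::-1])
hsv=cv2.cvtColor(im,cv2.COLOR_RGB2HSV)
c=np.array([.5012,.192]);x=np.array([np.cos(np.radians(-22.1)),np.sin(np.radians(-22.1))]);X=np.array([x,[-x[1],x[0]]])
g=cv2.inRange(hsv,(55,60,20),(95,255,255));n,l,st,ce=cv2.connectedComponentsWithStats(g);print([r.tolist() for r in st[1:] if r[4]>500])
for v,s in ((slice(100,135),'sock'),):
    k=(im.max(2)<60)[v,235:270];ys,xs=np.nonzero(k);b=(xs.mean()+235,ys.mean()+100);print(s,b,X@(plane(mw,b,.064)[:2]-c))
k=(hsv[...,1]<40)&(hsv[...,2]>150);k=k.astype('uint8')[222:262,234:270];n,l,st,ce=cv2.connectedComponentsWithStats(k)
for r,b in zip(st[1:],ce[1:]):
    if r[4]>200: b=b+[234,222];print('disc',r,b,plane(mw,b,.049),X@(plane(mw,b,.049)[:2]-c))
E
```

```text
[[197, 107, 115, 159, 7571]]
sock (np.float64(253.06542056074767), np.float64(124.94392523364486)) [-0.05972275  0.00121879]
disc [  6  12  30  28 652] [254.21625767 247.30674847] [0.5454785  0.17608394 0.049     ] [0.04701331 0.00191196]
```

View pics/w7.png

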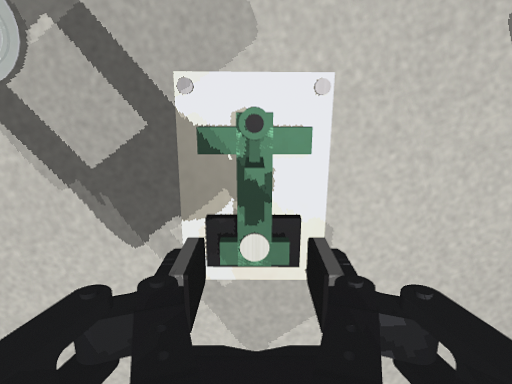

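With the arm settled, the disc is at x 47 and the socket at x -60 in the plate frame (expected 48 and -60), both within 2 mm sideways. The holder is seated, so I'll shut the fingers and press.

```bash
python3 -m pendant '{"translation":[[0.011,-0.0045,0],[0.011,-0.0045,0],[0.011,-0.0045,0],[0.011,-0.0045,0],[0.0095,-0.0035,0]],"twist":[0,0,0,0,0]}' 255 30
python3 -m pendant '{"translation":[[0,0,0],[0,0,-0.02],[0,0,-0.03],[0,0,-0.03],[0,0,-0.02]],"twist":[0,0,0,0,0]}'
python3 -m pendant '{"translation":[[0,0,-0.01],[0,0,-0.005],[0,0,0],[0,0,0],[0,0,0]],"twist":[0,0,0,0,0]}'
```

```text
time_s: 10.85
tcp_pos: [0.5472, 0.174, 0.1819]
ee_rot: [0.136, 0.694, -0.136, 0.694]
force: [0.2, -0.5, 0.9]
finger_gap: -0.0002
time_s: 11.27
tcp_pos: [0.5442, 0.1746, 0.0803]
ee_rot: [0.135, 0.695, -0.136, 0.693]
force: [-0.3, 0.8, -0.9]
finger_gap: 0.0001
time_s: 11.68
tcp_pos: [0.5467, 0.1752, 0.0691]
ee_rot: [0.136, 0.693, -0.135, 0.695]
force: [0.2, -0.5, -0.5]
finger_gap: -0.0004
```

```bash
python3 -m pendant '{"translation":[[0,0,-0.006],[0,0,-0.005],[0,0,-0.003],[0,0,-0.001],[0,0,0]],"twist":[0,0,0,0,0]}'
python3 -m pendant '{"translation":[[0,0,-0.001],[0,0,-0.001],[0,0,-0.001],[0,0,0],[0,0,0]],"twist":[0,0,0,0,0]}'
```

```text
time_s: 12.1
tcp_pos: [0.5452, 0.1749, 0.0523]
ee_rot: [0.135, 0.694, -0.136, 0.694]
force: [0.4, 0.4, 0.0]
finger_gap: 0.0001
time_s: 12.52
tcp_pos: [0.5456, 0.175, 0.0497]
ee_rot: [0.136, 0.694, -0.136, 0.694]
force: [-0.3, -0.9, -0.9]
finger_gap: -0.0001
```

```bash
python3 -m pendant '{"translation":[[0,0,-0.0005],[0,0,-0.0005],[0,0,0],[0,0,0],[0,0,0]],"twist":[0,0,0,0,0]}'
python3 -m pendant '{"translation":[[0,0,0],[0,0,0],[0,0,0],[0,0,0],[0,0,0]],"twist":[0,0,0,0,0]}'
```

```text
time_s: 12.93
tcp_pos: [0.5457, 0.175, 0.0491]
ee_rot: [0.136, 0.694, -0.136, 0.694]
force: [-1.7, -0.2, 4.4]
finger_gap: 0.0004
time_s: 13.35
tcp_pos: [0.5457, 0.175, 0.049]
ee_rot: [0.136, 0.694, -0.136, 0.694]
force: [-1.1, -0.3, 5.6]
finger_gap: -0.0
```

Contact came at z 0.049, as expected. I'll press slightly more and hold.

```bash
python3 -m pendant '{"translation":[[0,0,-0.0005],[0,0,0],[0,0,0],[0,0,0],[0,0,0]],"twist":[0,0,0,0,0]}'
python3 -m pendant '{"translation":[[0,0,0],[0,0,0],[0,0,0],[0,0,0],[0,0,0]],"twist":[0,0,0,0,0]}'
python3 - <<'E'
from h import *
crop(env.read_camera('scene'),240,200,150,120,5,'pics/s8.png')
E
python3 -m pendant '{"translation":[[0,0,0.003],[0,0,0.02],[0,0,0.035],[0,0,0.04],[0,0,0.04]],"twist":[0,0,0,0,0]}'
python3 -m pendant '{"translation":[[-0.01,0.03,0.02],[-0.01,0.035,0],[-0.01,0.035,0],[-0.01,0.035,0],[-0.01,0.035,0]],"twist":[0,0,0,0,0]}'
python3 -m pendant '{"translation":[[-0.01,0.035,0],[-0.01,0.02,0],[0,0,0],[0,0,0],[0,0,0]],"twist":[0,0,0,0,0]}'
python3 - <<'E'
from h import *
crop(env.read_camera('scene'),240,200,150,120,5,'pics/s9.png');crop(env.read_camera('top'),120,90,240,120,3,'pics/t9.png')
cv2.imwrite('pics/top9.png',env.read_camera('top')[:,:,::-1])
a=cv2.imread('pics/top0.png');b=cv2.imread('pics/top9.png')
print('grey region diff',cv2.absdiff(a,b)[100:160,305:355].mean())
E
```

```text
time_s: 13.77
tcp_pos: [0.5457, 0.175, 0.049]
ee_rot: [0.136, 0.694, -0.136, 0.694]
force: [-2.0, -0.3, 10.4]
finger_gap: 0.0002
time_s: 14.18
tcp_pos: [0.5457, 0.175, 0.049]
ee_rot: [0.136, 0.694, -0.136, 0.694]
force: [-2.4, -1.6, 10.6]
finger_gap: -0.0006
time_s: 14.65
tcp_pos: [0.5446, 0.1747, 0.1869]
ee_rot: [0.135, 0.695, -0.136, 0.693]
force: [0.6, -0.0, 0.0]
finger_gap: -0.0
time_s: 15.07
tcp_pos: [0.4949, 0.3463, 0.2064]
ee_rot: [0.136, 0.694, -0.136, 0.694]
force: [0.8, 0.4, -0.1]
finger_gap: -0.0001
time_s: 15.48
tcp_pos: [0.4755, 0.3993, 0.2059]
ee_rot: [0.135, 0.694, -0.136, 0.694]
force: [0.6, -0.9, -0.5]
finger_gap: -0.0005
grey region diff 5.961
```

View pics/s9.png

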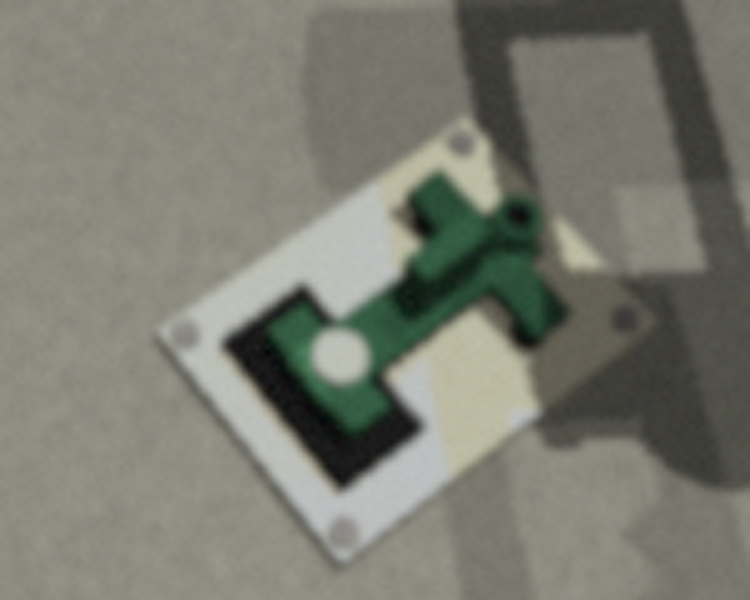

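View pics/top9.png

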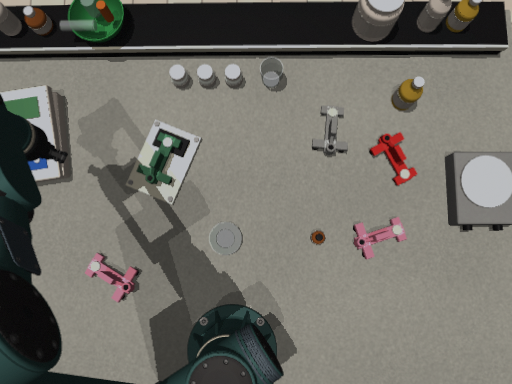

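View pics/s8.png

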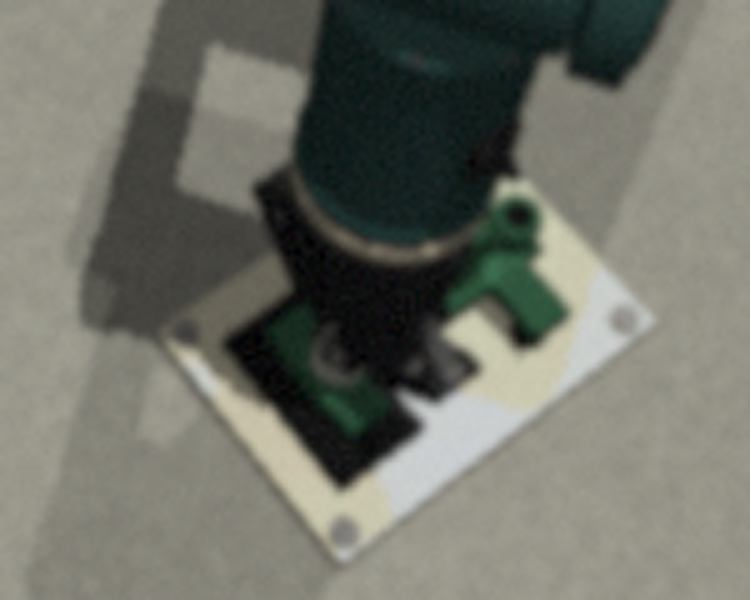

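The final views show the green holder seated and unmoved by the press: the disc in the scene crop is still at (341,355). Grey still stands near (330,130) in the top view. The arm is well clear, so I'll hand in.

```bash
python3 - <<'E'
from h import *
ms=env.camera_model('scene')
S=lambda x,y:((x+.5)/5-.5+240,(y+.5)/5-.5+200)
c=np.array([.5012,.192]);x=np.array([np.cos(np.radians(-22.1)),np.sin(np.radians(-22.1))]);X=np.array([x,[-x[1],x[0]]])
print(X@(plane(ms,S(341,355),.049)[:2]-c),X@(plane(ms,S(519,212),.064)[:2]-c))
print(env.read_state()['dq'].round(3),env.finish_job())
E
```

```text
[0.0487551  0.00116028] [-0.06026489 -0.00026516]
the job is handed in; nothing more can be done
[-0.003  0.    -0.001  0.003  0.001  0.001] None
```

I picked up the green holder by its fin, set it on the base plate, pressed its metal disc with shut fingers and moved clear. The job is handed in at about 15.6 s of the 48 s, and no verdict was given.

- **Placing:** I lowered it until the front feet touched the step, then let it turn level in the grip until the back feet took load. The force rose to about 21 N before I eased off and let go.
- **Press:** the disc was held at about 5 to 10 N. Contact came at z 0.049 m, the seated height, and the holder did not move visibly.
- **Last checks:** in the plate frame the scene camera put the disc at (48.8, 1.2) mm and the socket at (-60.3, -0.3) mm. Ideal is (48, 0) and (-60, 0), so it sits within about 1–2 mm and in line.
- **Grey holder:** it looks unmoved in the top view. The picture difference over its region averaged 6 grey levels, which I did not break down further, so this rests on looking at the picture.

**Checks that disagreed:**
- The wrist camera put the plate centre about 4 mm off the first two views in y. I used a value between them.
- One measurement just after release disagreed by 8–12 mm, because the arm was still settling and one pixel was poorly picked. The repeat agreed within about 2 mm.

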